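# Wedge a bottle tight in the clamping cradle

## Task

A blue bottle lies loose in the clamping cradle with the metal base plate, ready for labelling. Take the thick yellow wedge out of the wooden stand, put it point down into the slot beside the bottle and tap or press it firmly down until it locks tight, so that the jaw clamps the bottle. Leave the thin grey wedge in the stand and let go of everything at the end.

Things in the scene. Friction and masses are not known exactly. Their poses are not given: they have to be found in the camera images.
- thick_wedge_head (a point): Centre of the grip head of the yellow wedge, to be used. It hangs upright, point down, in a pocket of the stand, whose top is 23 mm below this point. Head 32 mm (its x) by 40 mm (its y) by 46 mm high. Its z is up; half a turn about z makes no difference. 0.12 kg. Grip the head across its 40 mm y width; press on its top.
- thick_wedge: The same wedge; origin at the middle of its point, 93 mm below the head centre. The blade under the head is 70 mm long and 30 mm wide in y; both its x faces slope 8 degrees, from 24 mm thick at the head to 4 mm at the point.
- thin_wedge: The grey wedge, too thin for the job, in the other pocket of the wooden stand (140 x 66 x 75 mm), 80 mm from the yellow one along the stand's x. Same head, blade only 11 mm thick at the head. Origin at the middle of its point. It stays in the stand.
- cradle: Fixed clamping cradle: base plate 152 x 244 x 6 mm, pale wooden walls at -x and +x. Origin on the table under the middle of the wedge slot, z up. The slot runs along y between the -x wall and the sliding jaw, with guide rods across it at y = -36 and +36 mm, 45 mm up. The wedge goes in with its x along the cradle's x and, when tight, is centred near x = 0.
- slot (a point): On the cradle above its origin, at the slot's rim, 74 mm over the table. Rim open from x = -16 to +11 mm (middle -2.5); a 45 degree lead-in narrows to x = -8 to +3 mm at 66 mm height, then the faces close at 8 degrees each. Wedge head centre: about 131 mm up when set in loosely, about 109 mm when the jaw meets the bottle, 1 to 4 mm lower when tight.
- jaw (a joint): How far the wedge has driven the jaw to the cradle's +x, in m: 0 open (start), about 0.0065 when it meets the bottle, 0.007 when tight. A return spring of 2 to 3 N pushes it back. Pressing the wedge down with about 20 N locks it well; it then holds by friction.
- jaw_pad (a point): Middle of the rubber pad on the bottle side of the sliding wooden jaw, which stands between slot and bottle, 90 mm along y, top at 74 mm.
- bottle: Blue bottle with black cap, 74 mm thick, 213 mm long, lying along the cradle's y on the base plate between jaw and +x wall with 6 mm of play. Origin under its middle, at 6 mm height; its top is 80 mm over the table. It stays there.
There are look-alikes about, which are no part of the job. There is more than one size of the thick_wedge; the one meant has the size given above.

How it is judged:
By the outcome, as a careful person would: the job done as asked, in the order asked, and still so for the second after the job is handed in, with the robot touching nothing.
It also fails if it takes over 48 s, if anything falls off the work surface, if the arm or the gripper's body presses on something with over 40 N, if the wrist force passes 120 N, or if a joint passes its speed limit or range.

## Robot

A 6-joint arm with a two-finger parallel gripper is mounted at the origin on a cart in front of the work surface, level with it; the furniture and walls round the work are solid. World frame = base frame: x ahead of the robot, y to its left, z up, the work surface at z = 0. Lengths are in mm, angles in rad, forces in N, time in s.
With the tool pointing down it reaches from about 350 to 800 mm from the base axis. Payload 7.3 kg.
Tool frame: the origin (TCP) lies midway between the tips of the shut fingers; the grasp point (between the pads) lies 19 mm behind it (r.tcp_to_grasp is the distance from the TCP to the grasp point, in mm); z points along the fingers, y is the line along which they close (so a half turn about z gives the same grasp; the last joint's range is limited). The gripper opens to 85 mm and grips with 20 to 120 N. Pads are 22 mm wide; open, the fingers measure 114 mm over their backs; the gripper's body (76 mm by 85 mm) begins 54 mm behind the grasp point. The pads swing forward as they close: fully open they stand 13 mm farther back than shut.
Start: joints at [1.142, 0.342, 1.524, -0, 1.275, -0.146], TCP at [146.483, 504.17, 231.322] pointing down, gripper open.
Joint ranges: [-2.53, 2.53], [-0.77, 2.02], [0.04, 2.7], [-1, 4.14], [0.28, 2.66], [-3.11, 3.11]. Speed limits (rad/s): [2.57, 2.57, 3.14, 3.14, 3.14, 3.14].

## Interface

Orientations are given as a unit quaternion [x, y, z, w].
In Python, from bench import readout, cams, workorder, r gives the robot as it stands.
- The arm moves only by the tool jog_arm, never from a script. Its argument "moves" is a list of rows, each a list of 2 entries, a list of its own where there are three numbers: the shift along the tool's x, y, z each as a share of 5 cm, from -1 to 1, then the turn, a rotation vector about the tool's x, y, z each as a share of 0.12 rad, from -1 to 1. A call has 1 to 8 rows; each row shifts and turns the commanded pose from where the row before left it, along the tool's axes as they then stand; what a row does not reach is not made up. A row lasts 1/8 s, in which the tool goes at most 62.5 mm and 10.7 degrees, less where a joint would pass 70% of its speed; a pose out of reach is approached as far as the arm can. A call with a number of a shift or a turn outside -1 to 1 is refused whole. A call with a gripper value outside its range is refused whole. "jaw" is the closure, from -1 (fully open) to 1 (shut), set as the call begins (left out, the last holds). The fingers move at their own pace and stop on an object; "grip_force" is the grip in N (left out, the last holds). Time passes only in rows, so rows that do not move let the fingers close. It gives the time, the measured TCP pose, the force, the opening and the grip force at its end, in the units of the state.
- readout.state(): the state, without advancing time (a new reading comes with each control period).
- cams.grab_frame(name): name is "scene" or "top"; returns a dict with "frame" (400x640x3 uint8, red, green, blue), "fx", "fy", "cx", "cy" (pixels), "k1" (the pictures are not rectified: a ray, as slopes to the right and down, at radius r is drawn at 1 + k1 r^2 times it, then the intrinsics apply), "xyz" and "orientation" of the camera in the world. Camera axes: x right, y up, looking along -z (the intrinsics and any distortion apply to the point x, -y, -z); pixel columns grow to the right and rows downward; lengths in mm; the calibration is good to about 2 mm. A picture is of the moment at which its call begins. There is no depth.
- workorder.close_job(): hands the job in; it is judged then, once.
The state is a dict: "time_s": time; "joint_positions": joint angles; "qd": joint speeds; "effort": joint torques, N m; "eef_pos": TCP position; "ee_rot": TCP orientation; "ft_force": force on the tool from outside, world axes, zero at the start; "ft_torque": the same for the moment, N m; "opening": finger opening in mm; "finger_force": force on a finger pad.
Only numpy, scipy, OpenCV 4.12 (cv2) and the standard library are available. Lean on these libraries where they do the work, as an engineer would, in place of code of your own. Each camera call takes 0.05 s, during which the arm holds its last target. There are 200 camera calls.

## Working session

There is one attempt and no reset: what is moved stays moved. The work goes in short steps, Python scripts to look and compute and a tool call to move; the robot and the scene stay as the last step left them, time stands still between calls to the robot, and variables do not carry over. Pictures are saved under pics/ and viewed, at most 10 in all, crops included, and the job is handed in when it is done.

Besides the shell and the picture viewer there is one more tool, called in YAML: its name, and indented under it one key for each argument. jog_arm: Moves the arm, as the interface text tells. Shift numbers are shares of 5 cm and turn numbers shares of 0.12 rad, none past 1 either way. Its arguments: {"type":"object","properties":{"moves":{"type":"array","items":{"type":"array"}},"jaw":{"type":"number"},"grip_force":{"type":"number"}},"required":["moves"]}

```bash
mkdir -p pics
cat > h.py <<'E'
import numpy as np, cv2, json
from scipy.spatial.transform import Rotation as R
from bench import readout, cams, workorder, r
def grab(n,tag):
    d=cams.grab_frame(n); f=np.array(d.pop("frame"),dtype=np.uint8)
    cv2.imwrite(f"pics/{tag}.png",f[:,:,::-1]); json.dump({k:np.array(v).tolist() for k,v in d.items()},open(f"pics/{tag}.json","w")); return f,d
def ray(tag,u,v):
    d=json.load(open(f"pics/{tag}.json"))
    K=np.array([[d["fx"],0,d["cx"]],[0,d["fy"],d["cy"]],[0,0,1]])
    p=cv2.undistortPoints(np.array([[[u,v]]],float),K,np.array([d["k1"],0,0,0]))[0,0]
    return np.array(d["xyz"]),R.from_quat(d["orientation"]).apply([p[0],-p[1],-1])
def atz(tag,u,v,z):
    o,w=ray(tag,u,v); return (o+w*(z-o[2])/w[2]).round(1)
def tri(a,b):
    (o1,w1),(o2,w2)=ray(*a),ray(*b)
    s=np.linalg.lstsq(np.c_[w1,-w2],o2-o1,rcond=None)[0]; p,q=o1+s[0]*w1,o2+s[1]*w2
    return ((p+q)/2).round(1),np.linalg.norm(p-q).round(1)
def proj(tag,P):
    d=json.load(open(f"pics/{tag}.json")); c=R.from_quat(d["orientation"]).inv().apply(np.atleast_2d(P)-d["xyz"])
    x,y=-c[:,0]/c[:,2],c[:,1]/c[:,2]; s=1+d["k1"]*(x*x+y*y)
    return np.c_[d["fx"]*x*s+d["cx"],d["fy"]*y*s+d["cy"]].round(1)
E
python3 - <<'E'
from h import *
for n in("scene","top"): f,d=grab(n,n+"0"); print(n,d)
a,b=cv2.imread("pics/scene0.png"),cv2.imread("pics/top0.png")
print(readout.state(),r.tcp_to_grasp)
E
```

```text
scene {'fx': 365.2679993543376, 'fy': 365.2679993543376, 'cx': 321.8161800507196, 'cy': 200.85197936385455, 'k1': -0.07529094126634286, 'xyz': array([  87.0547806 , -361.44061291,  664.2304075 ]), 'orientation': array([ 0.3777442 , -0.15904105, -0.37812732,  0.83008132])}
top {'fx': 476.5072155460563, 'fy': 476.5072155460563, 'cx': 326.90249054806424, 'cy': 201.57817632709666, 'k1': 0.040060659070134064, 'xyz': array([ 370.60948431,   93.45373512, 1068.69652538]), 'orientation': array([ 0.05258575, -0.08121446, -0.69715061,  0.71036609])}
{'time_s': 0.1, 'joint_positions': array([ 1.14200324e+00,  3.42668916e-01,  1.52493091e+00,  6.50257096e-06,
        1.27541472e+00, -1.46003432e-01]), 'qd': array([ 0.00049428, -0.00076348, -0.00263984, -0.00030875,  0.00068647,
        0.00200939]), 'effort': array([ 2.80888533e-03, -4.34448230e+01, -2.46490753e+01, -1.13137125e-04,
        4.72334999e-03, -1.05351060e-05]), 'eef_pos': array([146.31845076, 503.81747424, 230.68394126]), 'ee_rot': array([ 1.40925061e-01,  9.90020011e-01, -6.80903453e-04, -2.04505305e-04]), 'ft_force': array([-0.22467556,  0.46983751, -0.18235187]), 'ft_torque': array([ 0.0090934 , -0.01237157, -0.01011454]), 'finger_force': 0.0, 'opening': 85.53958513486495} 18.700000000000003
```

View pics/top0.png

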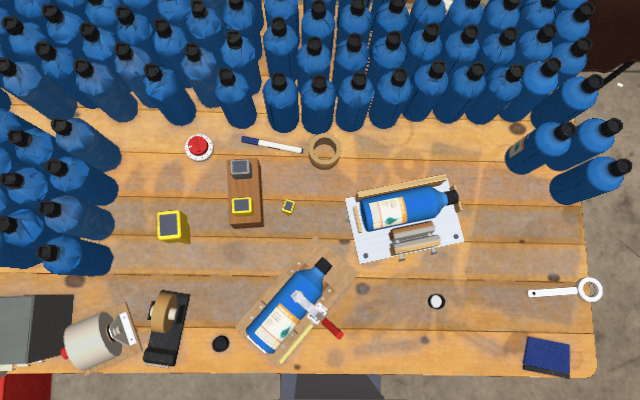

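View pics/scene0.png

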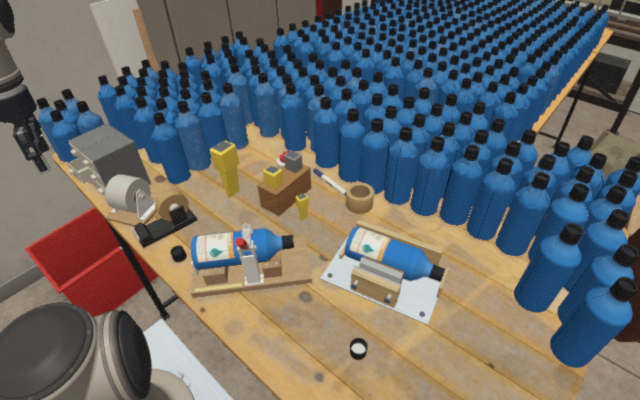

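The thick wedge could be any of three yellow ones in the top view: the one in the stand (242,205), a big free-standing one (170,225) and a small one (288,206). The description says it hangs in the stand, so I choose (242,205). The target cradle has the metal plate, at (405,220). The other clamp, at (295,305), has a wooden base and is a look-alike.

Run:
```python
import cv2,numpy as np
t=cv2.imread("pics/top0.png");s=cv2.imread("pics/scene0.png")
z=lambda i,x,y,w,h,k:cv2.resize(i[y:y+h,x:x+w],None,fx=k,fy=k,interpolation=cv2.INTER_CUBIC)
# top stand: (220,150) 50x80 x6 ; scene stand (250,140) 70x80 x6
cv2.imwrite("pics/c1.png",np.hstack([z(t,215,150,60,85,6.9)[:586],z(s,250,140,55,85,6.9)[:586]]))
cv2.imwrite("pics/c2.png",np.vstack([z(t,340,170,130,98,6)]))
cv2.imwrite("pics/c3.png",z(s,320,215,130,98,6))
```

```text
(no output)
```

View pics/c1.png

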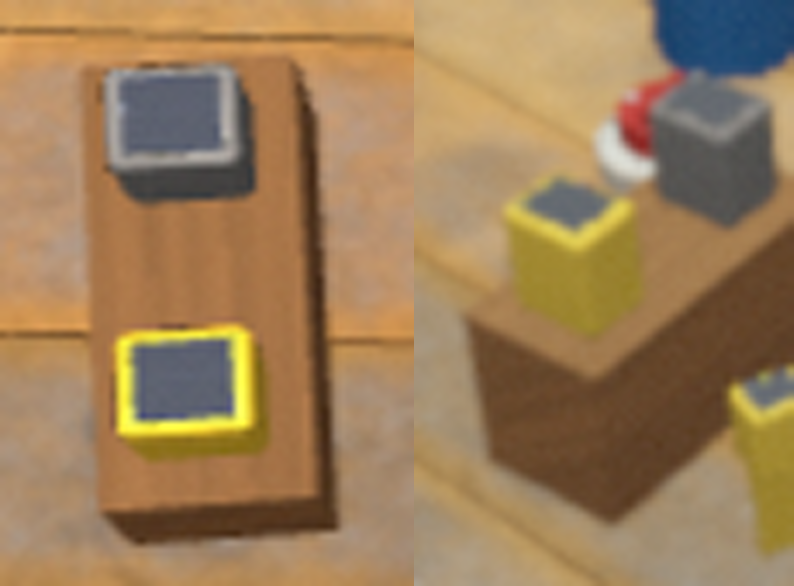

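View pics/c2.png

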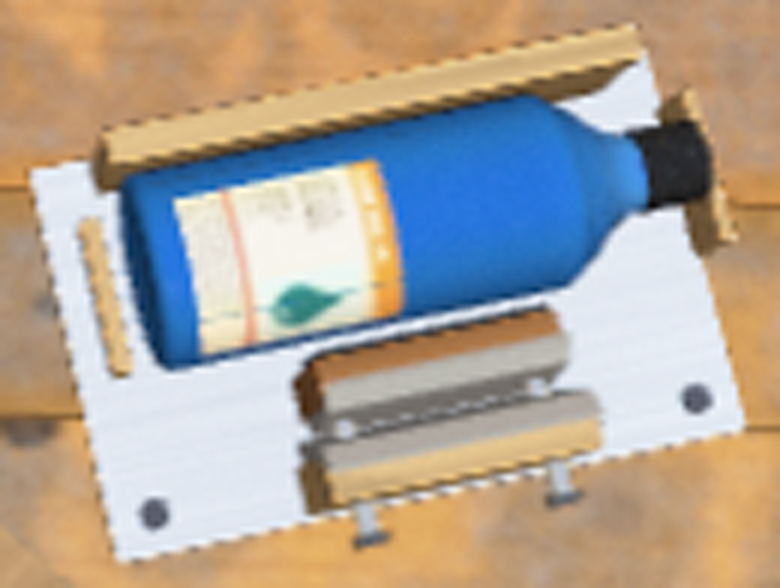

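View pics/c3.png

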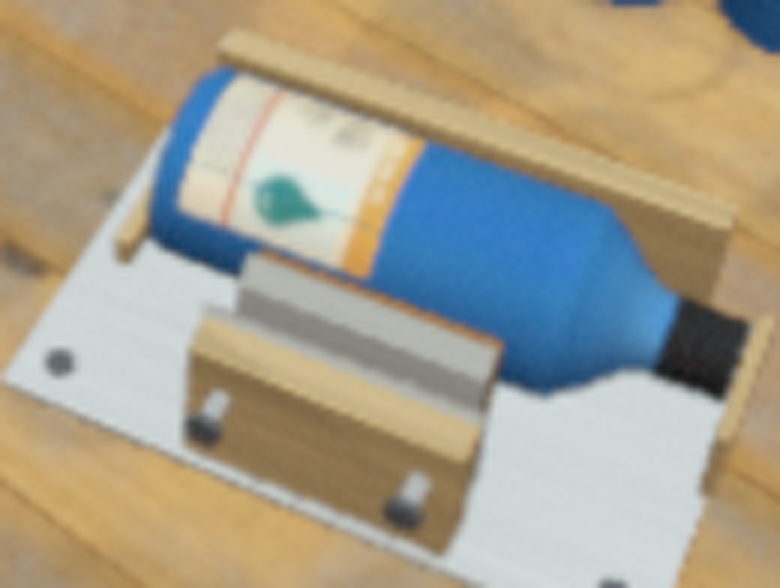

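```bash
cat > m.py <<'E'
from h import *
k=6.9
T=lambda x,y:("top0",(x+.5)/k-.5+215,(y+.5)/k-.5+150)
S=lambda x,y:("scene0",(x-414+.5)/k-.5+250,(y+.5)/k-.5+140)
c2=lambda x,y:("top0",(x+.5)/6-.5+340,(y+.5)/6-.5+170)
c3=lambda x,y:("scene0",(x+.5)/6-.5+320,(y+.5)/6-.5+215)
print("yellow tri",tri(T(186.5,381),S(572,211)),"top z121",atz(*T(186.5,381),121),"scene",atz(*S(572,211),121))
for p in[(116,335),(250,325),(260,428),(120,437)]:print(" cor",atz(*T(*p),121))
for p in[(508,210),(565,172),(635,208),(582,250)]:print(" cor scene",atz(*S(*p),121))
print("grey",tri(T(173,115),S(714,106)),atz(*T(173,115),121),atz(*S(714,106),121))
for n,a in dict(plate=[(30,172),(120,560),(745,428)],screws=[(155,514),(696,398)]).items():
  for p in a: print(n,atz(*c2(*p),6))
print("plate scene",atz(*c3(5,378),6), "screw",atz(*c3(60,362),6))
for n,a,b,z in[("wallrim L",(325,474),(205,318),74),("wallrim R",(598,423),(490,432),74),("jawrim L",(325,383),(262,255),74),("jawrim R",(560,335),(500,345),74),("boltL",(368,538),(205,428),45),("boltR",(562,497),(403,512),45)]:
  print(n,tri(c2(*a),c3(*b)),atz(*c2(*a),z),atz(*c3(*b),z))
E
python3 m.py
```

```text
yellow tri (array([544.1, 226.8, 118.7]), np.float64(3.1)) top z121 [542.4 227.4 121. ] scene [543.5 223.6 121. ]
 cor [555.5 248.4 121. ]
 cor [559.4 209.8 121. ]
 cor [529.  205.6 121. ]
 cor [525.5 245.7 121. ]
 cor scene [529. 242. 121.]
 cor scene [558.2 243.3 121. ]
 cor scene [559.4 207.3 121. ]
 cor scene [530.1 203.8 121. ]
grey (array([624.2, 234.4, 118.8]), np.float64(3.7)) [622.1 235.1 121. ] [623.7 231.1 121. ]
plate [583.6  11.5   6. ]
plate [437.8 -23.    6. ]
plate [ 491.6 -258.6    6. ]
screws [455.1 -36.    6. ]
screws [ 502.6 -240.5    6. ]
plate scene [439.7 -25.4   6. ] screw [458.4 -36.    6. ]
wallrim L (array([467.4, -90.4,  67.5]), np.float64(5.4)) [464.7 -87.4  74. ] [465.5 -94.8  74. ]
wallrim R (array([ 488.2, -188.8,   68.9]), np.float64(8.6)) [ 484.6 -184.1   74. ] [ 488.4 -192.9   74. ]
jawrim L (array([499.2, -90.2,  71.4]), np.float64(5.7)) [496.7 -87.8  74. ] [499.8 -93.   74. ]
jawrim R (array([ 518. , -174.3,   73. ]), np.float64(6.5)) [ 515.5 -171.6   74. ] [ 520.1 -176.5   74. ]
boltL (array([ 446.2, -109.2,   44.4]), np.float64(3.5)) [ 444.8 -107.9   45. ] [ 447.3 -110.4   45. ]
boltR (array([ 461.9, -179.2,   45.2]), np.float64(2.7)) [ 460.9 -178.3   45. ] [ 463.2 -180.    45. ]
```

The crop confirms the choice: the yellow head measures 39 x 31 mm and sits 80 mm from the grey one. Its centre is near (543, 226), with yaw 5.4 deg. The cradle yaw is about 13 deg. Now I move towards the stand.

jog_arm:
  moves:
    - [[-0.85,-0.29,0],[0,0,0]]
    - [[-0.85,-0.29,0],[0,0,0]]
    - [[-0.85,-0.29,0],[0,0,0]]
    - [[-0.85,-0.29,0],[0,0,0]]
    - [[-0.85,-0.29,0],[0,0,0]]
    - [[-0.85,-0.29,0],[0,0,0]]
    - [[-0.85,-0.29,0],[0,0,0]]
    - [[-0.85,-0.29,0],[0,0,0]]
  jaw: -1

```text
time_s: 1.1
eef_pos: [441.5, 296.8, 231.0]
ee_rot: [0.141, 0.99, -0.0, -0.0]
ft_force: [-0.3, 0.7, -0.2]
opening: 85.3
finger_force: 0.0
```

jog_arm:
  moves:
    - [[-0.8,-0.28,0],[0,0,0]]
    - [[-0.8,-0.28,0],[0,0,0]]
    - [[-0.7,-0.25,0],[0,0,0]]
    - [[0,0,0],[0,0,-0.8]]
    - [[0,0,0],[0,0,-0.8]]
    - [[0,0,0],[0,0,-0.8]]
    - [[0,0,0],[0,0,-0.74]]
    - [[0,0,0],[0,0,0]]

```text
time_s: 2.1
eef_pos: [539.5, 226.9, 230.9]
ee_rot: [-0.047, 0.999, -0.0, -0.0]
ft_force: [-0.5, 0.6, -0.1]
opening: 85.5
finger_force: 0.0
```

```bash
cat >> h.py <<'E'
def go(x,y,z,yaw):
    "remaining: tool-frame shift in shares and turn in shares, target tool-y heading = yaw deg, tool down"
    s=readout.state(); q=R.from_quat(s["ee_rot"]); c,n=np.cos(np.radians(yaw)),np.sin(np.radians(yaw))
    t=R.from_matrix(np.array([[-n,c,0],[c,n,0],[0,0,-1]]).T if 0 else np.column_stack([[-n,c,0],[c,n,0],[0,0,-1]]))
    t=min((t,t*R.from_euler('z',np.pi)),key=lambda a:(q.inv()*a).magnitude())
    print("t",round(s["time_s"],2),"pos",s["eef_pos"].round(1),"F",s["ft_force"].round(1),"open",round(s["opening"],1),"gf",round(s["finger_force"],1))
    print("shift/50",(q.inv().apply(np.array([x,y,z])-s["eef_pos"])/50).round(3),"turn/.12",((q.inv()*t).as_rotvec()/.12).round(3))
E
python3 - <<'E'
from h import *
go(543.2,225.6,86,95.4)
# slot profiles
a=np.radians(13); e=np.array([np.cos(a),np.sin(a)]); n=np.array([-e[1],e[0]])
X=np.arange(-45,45,1.)
for tag in("top0","scene0"):
  im=cv2.imread(f"pics/{tag}.png")
  for z in(74,):
    pr=[]
    for x in X:
      P=np.array([[*(e*(451+x)+n*(-242.4+y)),z] for y in np.arange(-28,29,2.)])
      uv=proj(tag,P).astype(np.float32)
      pr.append(cv2.remap(im,uv[None,:,0],uv[None,:,1],cv2.INTER_LINEAR)[0].mean(0))
    print(tag); print(" ".join(f"{int(x)}:{int(p[2])},{int(p[2]-p[0])}" for x,p in zip(X,pr)))
E
```

```text
t 2.1 pos [539.5 226.9 230.9] F [-0.5  0.6 -0.1] open 85.5 gf 0.0
shift/50 [-0.073 -0.032  2.897] turn/.12 [-0.001 -0.007 -0.008]
top0
-45:192,81 -44:190,79 -43:190,79 -42:193,80 -41:196,82 -40:201,83 -39:203,84 -38:204,85 -37:204,85 -36:204,84 -35:202,75 -34:197,57 -33:197,34 -32:194,15 -31:173,20 -30:154,45 -29:163,68 -28:194,84 -27:213,87 -26:215,84 -25:216,84 -24:219,85 -23:222,85 -22:224,85 -21:226,84 -20:225,80 -19:219,67 -18:206,46 -17:192,25 -16:182,14 -15:178,13 -14:176,14 -13:176,15 -12:175,15 -11:173,15 -10:166,14 -9:150,12 -8:126,8 -7:111,4 -6:116,1 -5:130,0 -4:133,1 -3:126,5 -2:120,8 -1:118,8 0:118,8 1:121,9 2:132,9 3:152,9 4:173,9 5:184,9 6:186,9 7:187,9 8:187,9 9:187,9 10:186,10 11:183,13 12:179,21 13:177,40 14:176,69 15:175,90 16:172,97 17:169,96 18:165,94 19:160,91 20:155,88 21:144,81 22:119,57 23:93,20 24:101,-6 25:145,-15 26:190,-17 27:206,-20 28:175,-32 29:114,-53 30:63,-73 31:52,-76 32:63,-68 33:77,-58 34:86,-54 35:90,-55 36:93,-57 37:96,-59 38:98,-61 39:101,-62 40:103,-64 41:104,-66 42:101,-71 43:98,-77 44:99,-78
scene0
-45:142,55 -44:141,56 -43:139,57 -42:136,5
[... 180 characters left out ...]
5:204,63 -24:206,64 -23:207,64 -22:206,64 -21:205,62 -20:204,58 -19:201,51 -18:195,38 -17:187,24 -16:181,14 -15:174,9 -14:166,7 -13:158,7 -12:149,8 -11:142,8 -10:136,8 -9:134,8 -8:134,8 -7:135,8 -6:136,9 -5:136,8 -4:137,8 -3:139,8 -2:144,7 -1:152,6 0:162,5 1:171,4 2:176,3 3:177,3 4:178,3 5:179,3 6:179,3 7:180,3 8:180,3 9:179,4 10:178,4 11:177,6 12:175,10 13:171,18 14:166,32 15:159,45 16:151,48 17:138,36 18:120,10 19:103,-20 20:94,-41 21:95,-48 22:101,-46 23:108,-40 24:114,-36 25:116,-36 26:117,-36 27:117,-37 28:117,-38 29:118,-39 30:119,-41 31:119,-42 32:119,-43 33:119,-44 34:120,-45 35:120,-46 36:121,-46 37:120,-48 38:119,-50 39:118,-52 40:117,-53 41:116,-56 42:114,-59 43:112,-62 44:112,-63
```

jog_arm:
  moves:
    - [[-0.07,-0.03,0.6],[0,0,0]]
    - [[0,0,0.6],[0,0,0]]
    - [[0,0,0.6],[0,0,0]]
    - [[0,0,0.3],[0,0,0]]
    - [[0,0,0],[0,0,0]]

```text
time_s: 2.72
eef_pos: [543.0, 225.7, 125.6]
ee_rot: [-0.047, 0.999, -0.0, -0.001]
ft_force: [-0.5, -0.5, 0.6]
opening: 85.3
finger_force: 0.0
```

Run:
```python
from h import *
go(543.2,225.6,86,95.4)
a,_=grab("scene","s1");b,_=grab("top","t1")
z=lambda i,x,y,w,h,k:cv2.resize(i[y:y+h,x:x+w,::-1],None,fx=k,fy=k,interpolation=cv2.INTER_CUBIC)
cv2.imwrite("pics/c4.png",np.hstack([z(a,235,110,80,110,5),z(b,200,140,80,110,5)[:550]]))
```

```text
t 2.73 pos [543.  225.7 125.6] F [-0.5 -0.5  0.6] open 85.3 gf 0.0
shift/50 [-0.006 -0.001  0.791] turn/.12 [-0.002 -0.016 -0.009]
```

View pics/c4.png

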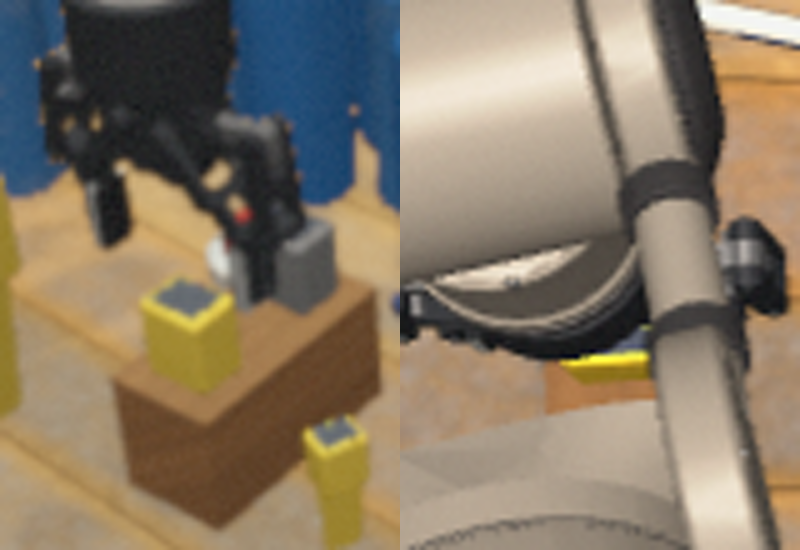

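The scene crop shows the open fingers either side of the yellow head: tips at about (110,245) and (255,300), head top at (188,298). So the tool is centred and I descend.

jog_arm:
  moves:
    - [[0,0,0.4],[0,0,0]]
    - [[0,0,0.39],[0,0,0]]
    - [[0,0,0],[0,0,0]]

```text
time_s: 3.2
eef_pos: [543.2, 225.7, 86.8]
ee_rot: [-0.047, 0.999, -0.0, -0.0]
ft_force: [1.1, 0.3, 0.7]
opening: 84.7
finger_force: 0.0
```

jog_arm:
  moves:
    - [[0,0,0],[0,0,0]]
    - [[0,0,0],[0,0,0]]
    - [[0,0,0],[0,0,0]]
    - [[0,0,0],[0,0,0]]
    - [[0,0,0],[0,0,0]]
    - [[0,0,0],[0,0,0]]
  jaw: 1
  grip_force: 60

```text
time_s: 3.95
eef_pos: [544.0, 226.2, 88.0]
ee_rot: [-0.047, 0.999, 0.0, 0.001]
ft_force: [-1.4, 1.7, 6.6]
opening: 38.8
finger_force: 60.8
```

jog_arm:
  moves:
    - [[0,0,-0.2],[0,0,0]]
    - [[0,0,-0.4],[0,0,0]]
    - [[0,0,-0.6],[0,0,0]]
    - [[0,0,-0.6],[0,0,0]]
    - [[0,0,-0.6],[0,0,0]]
    - [[0,0,-0.5],[0,0,0]]
    - [[0,0,0],[0,0,0]]
    - [[0,0,0],[0,0,0]]

```text
time_s: 4.95
eef_pos: [542.7, 225.5, 230.6]
ee_rot: [-0.047, 0.999, -0.0, -0.001]
ft_force: [1.1, -0.9, -1.8]
opening: 39.6
finger_force: 61.2
```

Run:
```python
from h import *
go(494.5,-134.6,220,103)
```

```text
t 4.95 pos [542.7 225.5 230.6] F [ 1.1 -0.9 -1.8] open 39.6 gf 61.2
shift/50 [ 1.635 -7.079  0.219] turn/.12 [-0.003 -0.017 -1.108]
```

jog_arm:
  moves:
    - [[0.18,-0.8,0],[0,0,0]]
    - [[0.18,-0.8,0],[0,0,0]]
    - [[0.18,-0.8,0],[0,0,0]]
    - [[0.18,-0.8,0],[0,0,0]]
    - [[0.18,-0.8,0],[0,0,0]]
    - [[0.18,-0.8,0],[0,0,0]]
    - [[0.18,-0.8,0],[0,0,0]]
    - [[0.18,-0.8,0],[0,0,0]]

```text
time_s: 5.95
eef_pos: [500.7, -100.7, 230.3]
ee_rot: [-0.047, 0.999, 0.001, -0.001]
ft_force: [0.4, -0.3, -0.8]
opening: 39.2
finger_force: 61.2
```

jog_arm:
  moves:
    - [[0.15,-0.6,0],[0,0,0]]
    - [[0.05,-0.1,0.2],[0,0,-0.55]]
    - [[0,0,0],[0,0,-0.55]]
    - [[0,0,0],[0,0,0]]
    - [[0,0,0],[0,0,0]]

```text
time_s: 6.58
eef_pos: [494.8, -135.2, 221.2]
ee_rot: [-0.112, 0.994, 0.0, -0.001]
ft_force: [0.1, 0.3, -0.9]
opening: 39.2
finger_force: 61.4
```

Run:
```python
from h import *
go(492.1,-135.2,160,103)
a,_=grab("scene","s2")
z=lambda i,x,y,w,h,k:cv2.resize(i[y:y+h,x:x+w,::-1],None,fx=k,fy=k,interpolation=cv2.INTER_CUBIC)
cv2.imwrite("pics/c5.png",z(a,320,150,130,150,4))
```

```text
t 6.58 pos [ 494.8 -135.2  221.2] F [ 0.1  0.3 -0.9] open 39.2 gf 61.4
shift/50 [0.052 0.011 1.223] turn/.12 [ 0.006 -0.008 -0.016]
```

View pics/c5.png

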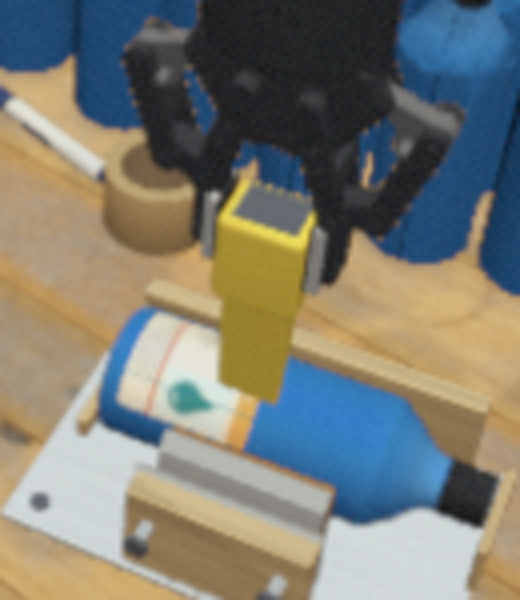

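Run:
```python
from h import *
a=np.radians(13); e=np.array([np.cos(a),np.sin(a)]); n=np.array([-e[1],e[0]])
def en(p): return (p[:2]@e).round(1),(p[:2]@n).round(1)
c=lambda x,y:("s2",(x+.5)/4-.5+320,(y+.5)/4-.5+150)
print("tcp",en(readout.state()["eef_pos"]))
for nm,p,z in[("topC",(272,208),255),("tipL",(220,372),139),("tipR",(280,402),139),("headL",(233,181),255),("hR",(318,218),255),("hF",(303,241),255),("hFL",(219,212),255)]:
  print(nm,en(atz(*c(*p),z)))
```

```text
tcp (np.float64(451.8), np.float64(-243.0))
topC (np.float64(452.6), np.float64(-242.8))
tipL (np.float64(457.8), np.float64(-226.6))
tipR (np.float64(453.3), np.float64(-258.8))
headL (np.float64(461.3), np.float64(-221.8))
hR (np.float64(455.5), np.float64(-262.1))
hF (np.float64(439.4), np.float64(-261.3))
hFL (np.float64(440.1), np.float64(-224.0))
```

jog_arm:
  moves:
    - [[0.05,0.01,0.4],[0,0,0]]
    - [[0,0,0.6],[0,0,0]]
    - [[0,0,0.3],[0,0,0]]
    - [[0,0,0.2],[0,0,0]]
    - [[0,0,0],[0,0,0]]
    - [[0,0,0],[0,0,0]]

```text
time_s: 7.38
eef_pos: [493.0, -135.6, 147.6]
ee_rot: [-0.113, 0.994, -0.0, 0.001]
ft_force: [-0.1, 0.8, -0.7]
opening: 39.6
finger_force: 61.3
```

jog_arm:
  moves:
    - [[0,0,0.1],[0,0,0]]
    - [[0,0,0.1],[0,0,0]]
    - [[0,0,0.1],[0,0,0]]
    - [[0,0,0],[0,0,0]]

```text
time_s: 7.88
eef_pos: [492.2, -135.3, 131.2]
ee_rot: [-0.113, 0.994, 0.0, -0.0]
ft_force: [-0.7, -0.0, -0.6]
opening: 39.3
finger_force: 61.3
```

jog_arm:
  moves:
    - [[0,0,0.1],[0,0,0]]
    - [[0,0,0.1],[0,0,0]]
    - [[0,0,0],[0,0,0]]

```text
time_s: 8.25
eef_pos: [492.8, -135.4, 121.4]
ee_rot: [-0.113, 0.994, 0.0, 0.0]
ft_force: [2.3, -0.6, -4.4]
opening: 39.3
finger_force: 61.2
```

jog_arm:
  moves:
    - [[0,0,0.1],[0,0,0]]
    - [[0,0,0],[0,0,0]]

```text
time_s: 8.5
eef_pos: [493.3, -135.6, 116.8]
ee_rot: [-0.113, 0.994, -0.0, 0.001]
ft_force: [4.2, -0.9, -2.5]
opening: 39.2
finger_force: 61.2
```

Run:
```python
from h import *
go(494.5,-134.6,98,103)
a,_=grab("scene","s3")
z=lambda i,x,y,w,h,k:cv2.resize(i[y:y+h,x:x+w,::-1],None,fx=k,fy=k,interpolation=cv2.INTER_CUBIC)
cv2.imwrite("pics/c6.png",z(a,330,180,110,120,5))
```

```text
t 8.5 pos [ 493.3 -135.6  116.8] F [ 4.2 -0.9 -2.5] open 39.2 gf 61.2
shift/50 [-0.027  0.015  0.377] turn/.12 [-0.008  0.015 -0.007]
```

View pics/c6.png

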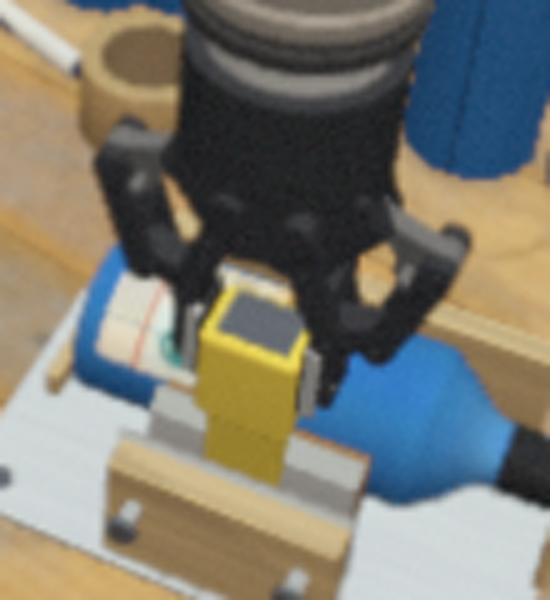

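The blade is in the slot: its yellow front meets the wall at about (245,475) in the crop, with only small forces. I keep pressing down and follow the wall's slope.

jog_arm:
  moves:
    - [[-0.014,0,0.1],[0,0,0]]
    - [[-0.014,0,0.1],[0,0,0]]
    - [[0,0,0],[0,0,0]]
  grip_force: 100

```text
time_s: 8.93
eef_pos: [494.7, -135.3, 106.7]
ee_rot: [-0.113, 0.994, -0.0, 0.001]
ft_force: [6.3, 0.2, -0.9]
opening: 39.0
finger_force: 100.7
```

jog_arm:
  moves:
    - [[-0.01,0,0.06],[0,0,0]]
    - [[-0.01,0,0.06],[0,0,0]]
    - [[0,0,0],[0,0,0]]

```text
time_s: 9.3
eef_pos: [495.6, -135.1, 101.0]
ee_rot: [-0.113, 0.994, -0.0, 0.001]
ft_force: [4.9, 0.7, 3.4]
opening: 38.6
finger_force: 101.1
```

jog_arm:
  moves:
    - [[0,0,0.03],[0,0,0]]
    - [[0,0,0.03],[0,0,0]]
    - [[0,0,0],[0,0,0]]

```text
time_s: 9.68
eef_pos: [496.0, -135.1, 98.6]
ee_rot: [-0.113, 0.994, -0.001, 0.001]
ft_force: [4.8, 1.4, 6.8]
opening: 38.8
finger_force: 101.4
```

jog_arm:
  moves:
    - [[0,0,0.03],[0,0,0]]
    - [[0,0,0.02],[0,0,0]]
    - [[0,0,0],[0,0,0]]

```text
time_s: 10.05
eef_pos: [496.3, -135.2, 97.3]
ee_rot: [-0.113, 0.994, -0.001, 0.002]
ft_force: [2.5, 2.0, 17.4]
opening: 38.8
finger_force: 102.8
```

Stiffening. I press up to about 30 N.

jog_arm:
  moves:
    - [[0,0,0.02],[0,0,0]]
    - [[0,0,0],[0,0,0]]
    - [[0,0,0],[0,0,0]]

```text
time_s: 10.42
eef_pos: [496.3, -135.3, 97.0]
ee_rot: [-0.113, 0.994, -0.001, 0.002]
ft_force: [1.6, 3.3, 23.4]
opening: 38.7
finger_force: 103.7
```

jog_arm:
  moves:
    - [[0,0,0.02],[0,0,0]]
    - [[0,0,0],[0,0,0]]
    - [[0,0,0],[0,0,0]]

```text
time_s: 10.8
eef_pos: [496.4, -135.3, 96.8]
ee_rot: [-0.113, 0.994, -0.001, 0.002]
ft_force: [-0.3, 3.8, 29.8]
opening: 38.1
finger_force: 104.6
```

jog_arm:
  moves:
    - [[0,0,-0.02],[0,0,0]]
    - [[0,0,0],[0,0,0]]
    - [[0,0,0],[0,0,0]]
    - [[0,0,0],[0,0,0]]
    - [[0,0,0],[0,0,0]]
  jaw: -1

```text
time_s: 11.42
eef_pos: [494.7, -134.9, 94.0]
ee_rot: [-0.113, 0.994, 0.0, -0.0]
ft_force: [0.1, 0.1, -0.4]
opening: 85.1
finger_force: 0.0
```

jog_arm:
  moves:
    - [[0,0,-0.2],[0,0,0]]
    - [[0,0,-0.4],[0,0,0]]
    - [[0,0,-0.5],[0,0,0]]
    - [[0,0,-0.2],[0,0,0]]
    - [[0,0,0],[0,0,0]]

```text
time_s: 12.05
eef_pos: [495.1, -135.0, 159.9]
ee_rot: [-0.113, 0.994, -0.0, 0.001]
ft_force: [0.6, -1.0, -0.4]
opening: 85.3
finger_force: 0.0
```

Run:
```python
from h import *
go(494.5,-134.6,132,103)
a,_=grab("scene","s4")
z=lambda i,x,y,w,h,k:cv2.resize(i[y:y+h,x:x+w,::-1],None,fx=k,fy=k,interpolation=cv2.INTER_CUBIC)
cv2.imwrite("pics/c7.png",z(a,330,180,110,120,5))
```

```text
t 12.05 pos [ 495.1 -135.   159.9] F [ 0.6 -1.  -0.4] open 85.3 gf 0.0
shift/50 [0.011 0.011 0.558] turn/.12 [-0.007  0.011 -0.008]
```

View pics/c7.png

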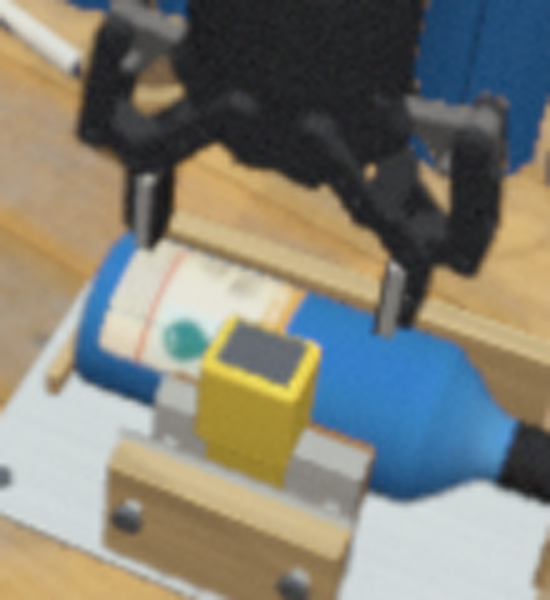

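The wedge stands alone at (258,400) in the crop, released, with the jaw up against the bottle. To make sure it is locked, I press on its top with the fingers shut.

jog_arm:
  moves:
    - [[0,0,0],[0,0,0]]
    - [[0,0,0],[0,0,0]]
    - [[0,0,0],[0,0,0]]
    - [[0,0,0],[0,0,0]]
    - [[0,0,0],[0,0,0]]
    - [[0,0,0.2],[0,0,0]]
    - [[0,0,0.2],[0,0,0]]
    - [[0,0,0],[0,0,0]]
  jaw: 1
  grip_force: 40

```text
time_s: 13.1
eef_pos: [494.1, -134.6, 138.0]
ee_rot: [-0.113, 0.994, 0.001, -0.001]
ft_force: [-0.5, -0.1, 0.6]
opening: 0.3
finger_force: 0.0
```

jog_arm:
  moves:
    - [[0,0,0.06],[0,0,0]]
    - [[0,0,0.06],[0,0,0]]
    - [[0,0,0],[0,0,0]]

```text
time_s: 13.48
eef_pos: [494.8, -134.8, 133.1]
ee_rot: [-0.113, 0.994, 0.0, -0.0]
ft_force: [0.3, 0.9, -0.3]
opening: 0.1
finger_force: 0.0
```

jog_arm:
  moves:
    - [[0,0,0.04],[0,0,0]]
    - [[0,0,0.04],[0,0,0]]
    - [[0,0,0],[0,0,0]]

```text
time_s: 13.85
eef_pos: [495.0, -135.0, 129.9]
ee_rot: [-0.113, 0.994, -0.0, 0.0]
ft_force: [-0.8, 1.0, 4.6]
opening: 0.1
finger_force: 2.4
```

jog_arm:
  moves:
    - [[0,0,0.04],[0,0,0]]
    - [[0,0,0.03],[0,0,0]]
    - [[0,0,0],[0,0,0]]

```text
time_s: 14.22
eef_pos: [495.3, -135.5, 129.5]
ee_rot: [-0.113, 0.994, -0.001, 0.001]
ft_force: [-9.9, 2.8, 29.6]
opening: 0.1
finger_force: 14.8
```

jog_arm:
  moves:
    - [[0,0,0.02],[0,0,0]]
    - [[0,0,0.02],[0,0,0]]
    - [[0,0,0],[0,0,0]]

```text
time_s: 14.6
eef_pos: [495.5, -135.8, 129.2]
ee_rot: [-0.113, 0.994, -0.002, 0.002]
ft_force: [-14.3, 2.5, 43.9]
opening: -0.0
finger_force: 21.6
```

It holds firm at 44 N. I retreat straight up and check once more.

jog_arm:
  moves:
    - [[0,0,-0.3],[0,0,0]]
    - [[0,0,-0.6],[0,0,0]]
    - [[0,0,-0.8],[0,0,0]]
    - [[0,0,-0.6],[0,0,0]]
    - [[0,0,0],[0,0,0]]
    - [[0,0,0],[0,0,0]]
  jaw: -1

```text
time_s: 15.35
eef_pos: [494.4, -134.7, 237.8]
ee_rot: [-0.113, 0.994, 0.0, -0.001]
ft_force: [0.1, 0.7, -1.0]
opening: 85.9
finger_force: 0.0
```

Run:
```python
from h import *
go(494.5,-134.6,200,103)
a,_=grab("scene","s5"); cv2.imwrite("pics/c8.png",cv2.resize(a[130:310,230:470,::-1],None,fx=3,fy=3,interpolation=cv2.INTER_CUBIC))
```

```text
t 15.35 pos [ 494.4 -134.7  237.8] F [ 0.1  0.7 -1. ] open 85.9 gf 0.0
shift/50 [-0.003  0.     0.756] turn/.12 [ 0.009 -0.01  -0.007]
```

View pics/c8.png

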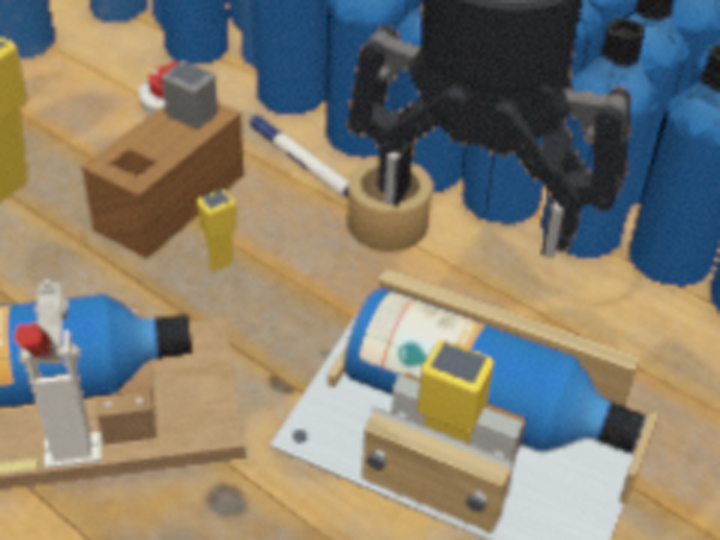

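The picture shows the wedge seated upright at (455,390) with the bottle clamped. The grey wedge is still in the stand at (190,95), and the gripper is clear and open.

```bash
python3 -c "
from bench import workorder
print(workorder.close_job())"
```

```text
the job is handed in; nothing more can be done
None
```

The job is handed in: the yellow wedge is pressed tight in the slot, where it held under 44 N with its head at about 107 mm, and the jaw is against the bottle; the grey wedge is still in the stand, and the gripper is open and clear.

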